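Set the warming slate on the food warmer

ROBOT

A 6-joint arm with a two-finger parallel gripper is mounted at the origin on the work surface. World frame = base frame: x ahead of the robot, y to its left, z up, the work surface at z = 0. Lengths are in m, angles in degrees, forces in N, time in s.
With the tool pointing down it reaches from about 0.4 to 0.825 m from the base axis. Payload 7 kg.
Tool frame: the origin (TCP) lies midway between the tips of the shut fingers; the grasp point (between the pads) lies 19 mm behind it (r.grip_depth is the distance from the TCP to the grasp point, in m); z points along the fingers, y is the line along which they close (so a half turn about z gives the same grasp; the last joint's range is limited). The gripper opens to 88 mm and grips with 3 to 60 N. Pads are 19 mm wide; open, the fingers measure 130 mm over their backs; the gripper's body (78 mm by 193 mm) begins 47 mm behind the grasp point.
Start: joints at [92.71, 20.546, 0.682, 0, -70.136, -16.507], TCP at [0.161, 0.655, 0.227] pointing down, gripper open.
Joint ranges: [-176.03, 176.03], [-82.01, 121.73], [-58.28, 71.71], [-173.87, 95.51], [-174.79, -0.11], [-173.66, 173.66]. Speed limits (degrees/s): [136.94, 136.94, 172.46, 180, 180, 180].

INTERFACE

Orientations are given as [roll, pitch, yaw] about the fixed x, y, z axes, in that order (R = Rz(yaw) Ry(pitch) Rx(roll)).
In Python, from plant import r, capture, close_job, search_frame, outline_of gives the robot as it stands.
- The arm moves only by the shell command python3 -m creep 'ROWS' [FORCE]. ROWS is JSON, a list of rows, each a list of 7 numbers: the finger opening in mm, from 0 to 87.6, then the shift along the world's x, y, z in units of 25 mm (1.0 is 25 mm), then the turn, a rotation vector about the world's x, y, z in degrees. In form: [[hand, x, y, z, ax, ay, az], ...]. A call has 1 to 8 rows; each row shifts and turns the commanded pose from where the row before left it; what a row does not reach is not made up. A row lasts 1/12 s, in which the tool goes at most 41.7 mm and 7.16 degrees, less where a joint would pass 70% of its speed; a pose out of reach is approached as far as the arm can. A call is refused whole if a number of a shift passes 1 or a number of a turn 7.16, either way. A call with a gripper value outside its range is refused whole. The fingers move at their own pace and stop on an object; FORCE is the grip in N (left out, the last holds). Time passes only in rows, so rows that do not move let the fingers close. It gives the time, the measured TCP pose, the force, the opening and the grip force at its end, in the units of the state.
- r.get_state(): the state, without advancing time (a new reading comes with each control period).
- capture(name): name is "scene" or "top" or "wrist"; returns a dict with "frame" (420x560x3 uint8, red, green, blue), "K" (3x3 intrinsics, pixels), "origin" and "rotation" of the camera in the world. Camera axes: x right, y down, z forward; pixel columns grow to the right and rows downward; lengths in m; the calibration is good to about 2 mm. A picture is of the moment at which its call begins. There is no depth.
- close_job(): hands the job in; it is judged then, once.
Trained networks look in a picture, given as the dict that the camera call returned (one of the last four; its "shot" number tells which), for a name from the list of things; names that differ only in an ending like _2 or _b are one class to them, and where a whole thing is asked for, a point or a joint stands for the part that bears it (a point fixed in the world has none). Each returns a list of dicts, best first, with "conf" (0 to 1); they miss things now and then, are a little off and sometimes report something else, mostly with a low value. They report only what shows in the picture. A call takes as long as a camera call. They do not tell look-alikes from the thing itself.
- search_frame(picture, target): "bbox" ([left, top, right, bottom] in pixels, round what is visible of it).
- outline_of(picture, target): "region" (420x560 bool, what is visible of it) and "bbox" ([left, top, right, bottom] in pixels, round what is visible of it).
The state is a dict: "time_s": time; "joints": joint angles; "qd": joint speeds; "joint_torque": joint torques, N m; "tcp_pos": TCP position; "eef_rot": TCP orientation; "contact_force": force on the tool from outside, world axes, zero at the start; "moment": the same for the moment, N m; "gripper_width": finger opening in m; "gripper_force": force on a finger pad.
Only numpy, scipy, OpenCV 4.12 (cv2) and the standard library are available. Lean on these libraries where they do the work, as an engineer would, in place of code of your own. Each camera call takes 0.05 s, during which the arm holds its last target. There are 200 camera calls.

TASK

Take the tall narrow slate out of the oak rack by sliding it straight up by its top edge, and lower it gently to lie flat on the wooden carving board, where you let go of it. Then take it afresh by its two long sides, lift it level and set it on the brass food warmer, so that it lies flat on the wires inside all the upturned wire ends. Do not let it drop or slam down, and leave the rack, the other two slates, the carving board, the warmer, the wine glass, the candle and the bowl where they stand.

Things in the scene. Friction and masses are not known exactly. Their poses are not given: they have to be found in the camera images.
- slate: the tall narrow slate plate, dark grey, 180 mm long, 64 wide, 8 thick (all sizes in mm), about 0.26 kg. Origin at its centre; z along the 180 length (up while it stands in the rack), y along the 64 width, x through the 8 thickness. It starts standing on a short edge on the floor of one of the rack's three slots, its top edge 192 above the table, with 2.5 play in thickness.
- rack: loose block of light oak, 122.5 (x) by 120 (y) by 62 high, 1.3 kg, with three slots sawn along its y axis, open above and at both ends: 10.5 wide, 50 deep (floor 12 above the table), at x = -36, 0 and +36. Origin at the centre of its underside, z up. It stands to the robot's left or right, the warmer on the other side; any slot may hold the tall slate.
- square_slate: slate plate 100 by 100 by 8 standing upright in another slot, top edge 112 above the table. Origin at its centre, x axis through its thickness. To be left.
- round_slate: round slate plate of diameter 104, 8 thick, standing upright in the remaining slot, top 116 above the table. Origin at its centre, x axis through its thickness. To be left.
- carving_board: loose end-grain board of brown wood, 240 (x) by 160 (y) by 36 thick, 1.1 kg, lying before the robot between rack and warmer, its x axis pointing roughly away from the robot. Origin at the centre of its underside. The slate may be laid along or across it so that one end overhangs the board's edge, which leaves room for a finger under that end.
- warmer: loose food warmer, 0.9 kg: a brass base plate 150 by 62 with two tealights, and four legs carrying a grate of 5 thick brass wires. Origin at the centre of its underside, z up, x along its length. The slate's 180 length goes along x, either face up and either end first; lying on the wires its centre is 58.5 above the table.
- wine_glass: stemmed wine glass, 195 high, 82 wide. Origin under its foot.
- pillar_candle: ivory pillar candle, diameter 70, 110 high. Origin under it.
- dip_bowl: small white bowl, diameter 90, 40 high. Origin under it.
- grate (a point): centre of the warmer's grate, at the wires' tops, 54.5 above the table; axes as warmer. Two wires run along x at y = -18 and +18, two along y at x = -55 and +55. Both ends of each wire turn up to 69 above the table: inner faces at x = -93 and +93, and at y = -35 and +35 (3 clear of the slate all round), leaning out slightly. Between x = -40 and +40 the sides are free for fingers.
Mind the look-alikes: they are no part of the job. Leave any green or purple look-alike of the slate alone.

How it is judged:
By the outcome, as a careful person would: the job done as asked, in the order asked, and still so for the second after the job is handed in, with the robot touching nothing.
It also fails if it takes over 66 s, if anything falls off the work surface, if the arm or the gripper's body presses on something with over 40 N, if the wrist force passes 120 N, or if a joint passes its speed limit or range.

## Working session

There is one attempt and no reset: what is moved stays moved. The work goes in short steps, Python scripts to look and compute and a shell command to move; the robot and the scene stay as the last step left them, time stands still between calls to the robot, and variables do not carry over. Pictures are saved under pics/ and viewed, at most 10 in all, crops included, and the job is handed in when it is done.

```bash
ls; mkdir -p pics
python3 - <<'E'
from plant import *
import cv2,numpy as np
a=capture("scene");b=capture("top")
for n,p in(("s",a),("t",b)):
    cv2.imwrite(f"pics/{n}0.png",cv2.cvtColor(p["frame"],cv2.COLOR_RGB2BGR))
    print(n,p["K"].tolist() if hasattr(p["K"],"tolist") else p["K"],p["origin"],np.array(p["rotation"]).round(4).tolist())
    for t in("slate","rack","carving_board","warmer","wine_glass","pillar_candle","dip_bowl","square_slate","round_slate"):
        print(t,[(np.round(d["bbox"]).tolist(),round(d["conf"],2)) for d in search_frame(p,t)[:3]])
print(r.get_state())
E
```

```text
pics
s [[519.2087864973528, 0.0, 283.954056427694], [0.0, 519.2087864973528, 208.48019270142203], [0.0, 0.0, 1.0]] [ 1.2742515  -0.46977651  1.3875647 ] [-147.0453, 0.9161, 54.0792]
slate [([319.0, 103.0, 339.0, 144.0], 0.89), ([386.0, 154.0, 411.0, 195.0], 0.85), ([350.0, 124.0, 374.0, 160.0], 0.81)]
rack [([332.0, 145.0, 388.0, 187.0], 0.8)]
carving_board [([230.0, 167.0, 312.0, 242.0], 0.92)]
warmer [([146.0, 240.0, 192.0, 289.0], 0.86)]
wine_glass [([317.0, 223.0, 351.0, 277.0], 0.61)]
pillar_candle [([232.0, 272.0, 263.0, 315.0], 0.89)]
dip_bowl [([355.0, 204.0, 383.0, 227.0], 0.6)]
square_slate [([354.0, 144.0, 383.0, 168.0], 0.57)]
round_slate [([340.0, 137.0, 355.0, 154.0], 0.72)]
t [[387.5344605351288, 0.0, 276.1995600786681], [0.0, 387.5344605351288, 207.92873777650038], [0.0, 0.0, 1.0]] [0.38964098 0.04789621 1.04289107] [-167.4138, -0.0536, -94.7585]
slate [([80.0, 183.0, 129.0, 220.0], 0.82), ([127.0, 235.0, 175.0, 244.0], 0.78), ([116.0, 174.0, 166.0, 197.0], 0.64)]
rack [([137.0, 254.0, 180.0, 260.0], 0.68), ([131.0, 220.0, 186.0, 267.0], 0.64)]
carving_board [([249.0,
[... 431 characters left out ...]
8.0], 0.49)]
{'time_s': 1.0, 'joints': array([ 9.27116148e+01,  2.05437003e+01,  6.82341530e-01, -5.65146522e-04,
       -7.01367250e+01, -1.65062548e+01]), 'qd': array([-0.05049747, -0.01965516, -0.01210205, -0.0641134 ,  0.01096851,
        0.11051198]), 'joint_torque': array([-1.74445577e-03, -5.82389510e+01,  2.93306690e+01,  7.00275645e+00,
        1.24478177e-02, -1.28371042e-05]), 'tcp_pos': array([0.16096574, 0.65549947, 0.22659242]), 'eef_rot': array([-1.79998314e+02,  1.05406842e-03, -1.37948319e+01]), 'contact_force': array([-0.1900206 , -0.83220366, -0.15548073]), 'moment': array([ 0.0387511 , -0.00385382, -0.03554341]), 'gripper_force': 0.0, 'gripper_width': 0.08759285787160273}
```

Run:
```python
import cv2
a=cv2.imread("pics/s0.png")[90:330,130:450];cv2.imwrite("pics/s0c.png",cv2.resize(a,(800,600),interpolation=cv2.INTER_CUBIC))
a=cv2.imread("pics/t0.png")[100:310,70:350];cv2.imwrite("pics/t0c.png",cv2.resize(a,(800,600),interpolation=cv2.INTER_CUBIC))
```

```text
(no output)
```

View pics/s0c.png

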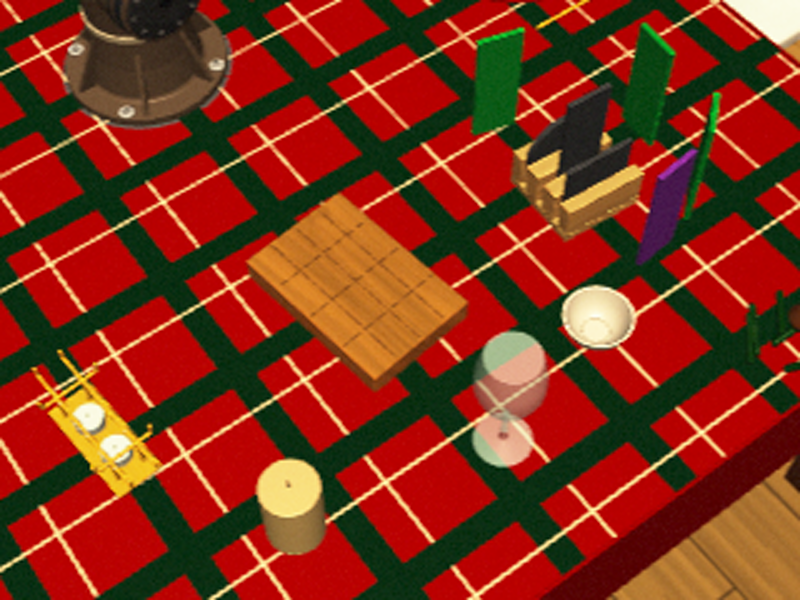

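View pics/t0c.png

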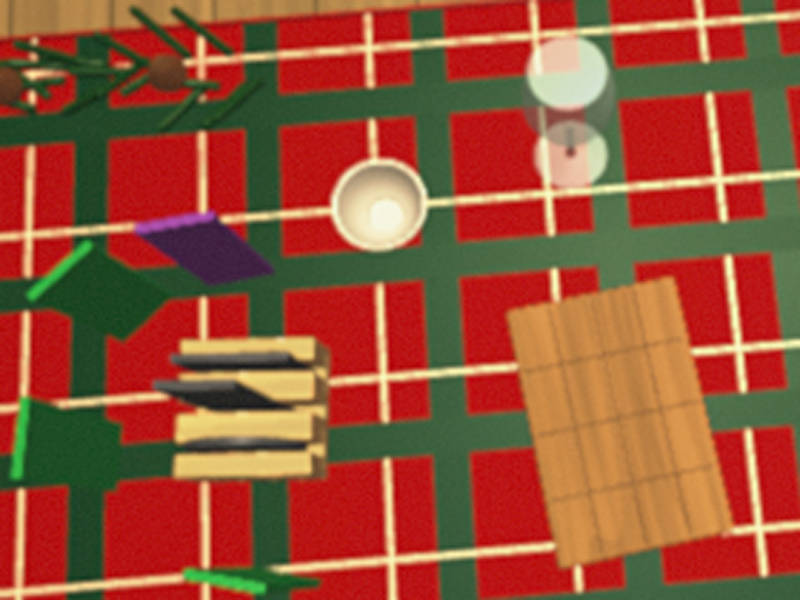

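```bash
cat > h.py <<'E'
from plant import *
import cv2,numpy as np
from scipy.spatial.transform import Rotation as Ro
from scipy.optimize import minimize
def rpy(a): return Ro.from_euler('xyz',a,degrees=True)
def camR(p):
    R=np.array(p["rotation"]); return R if R.shape==(3,3) else rpy(R).as_matrix()
def proj(p,X):
    c=(np.atleast_2d(X)-p["origin"])@camR(p); u=c@np.array(p["K"]).T; return u[:,:2]/u[:,2:]
def ray(p,uv,z):
    d=camR(p)@np.linalg.solve(np.array(p["K"]),[uv[0],uv[1],1]); o=np.array(p["origin"]); return o+d*(z-o[2])/d[2]
def box(lx,ly,z0,z1,cx=0,cy=0): return np.array([[cx+i*lx/2,cy+j*ly/2,k] for i in(-1,1) for j in(-1,1) for k in(z0,z1)])/1000
M={"rack":box(122.5,120,0,62),"carving_board":box(240,160,0,36),
"warmer":np.vstack([box(150,62,0,4),box(197,41,66,69),box(115,81,66,69)]),"slate":box(8,64,62,192)}
S=4
def hullmask(pts):
    m=np.zeros((420*S,560*S),np.uint8); cv2.fillConvexPoly(m,cv2.convexHull(np.round((pts+.5)*S).astype(np.int32)),1); return m
def fit(name,obs,x0,model=None):
    """obs: [(picture, region)]"""
    P=M[name] if model is None else model; T=[]
    for p,reg in obs:
        ys,xs=np.nonzero(reg); c=np.stack([xs,ys],1)
        q=np.vstack([c+[a,b] for a in(-.5,.5) for b in(-.5,.5)]).astype(np.float32)
        T.append((p,hullmask(cv2.convexHull(q)[:,0])))
    def cost(v):
        X=P.copy(); X=Ro.from_euler('z',v[2]*100,degrees=True).apply(X)+[v[0],v[1],0]; s=[]
        for p,t in T:
            m=hullmask(proj(p,X)); s.append((m&t).sum()/max(1,(m|t).sum()))
        return -np.mean(s)
    best=None
    for d in(0,.15,-.15):
        x=np.array(x0,float)+[0,0,d]
        s=minimize(cost,x,method='Nelder-Mead',options=dict(initial_simplex=[x,x+[.02,0,0],x+[0,.02,0],x+[0,0,.1]],xatol=1e-4,fatol=1e-4))
        if best is None or s.fun<best.fun: best=s
    return best.x*[1,1,100],-best.fun
E
python3 - <<'E'
from h import *
a=capture("scene");b=capture("top")
near={"rack":((360,166),(158,243)),"carving_board":((271,205),(287,247)),"warmer":((169,265),(422,244)),"slate":((362,142),(151,240))}
for n,(pa,pb) in near.items():
    O=[]
    for p,c in((a,pa),(b,pb)):
        L=[d for d in outline_of(p,n) if np.hypot(*(np.array(d["bbox"]).reshape(2,2).mean(0)-c))<12]
        if L: O.append((p,L[0]["region"]));print(n,np.round(L[0]["bbox"]),round(L[0]["conf"],2))
    g=ray(b,pb,0.03)
    for o in [O]+([[O[0]],[O[1]]] if len(O)>1 else []):
        v,s=fit(n,o,[g[0],g[1],0.0]);print(n,v.round(4),round(s,3))
E
```

```text
rack [332. 145. 389. 188.] 0.57
rack [128. 219. 186. 266.] 0.61
rack [ 0.5469  0.3392 -4.0001] 0.918
rack [ 0.5468  0.3379 -2.2123] 0.888
rack [ 0.5475  0.3404 -4.7018] 0.96
carving_board [229. 168. 314. 245.] 0.87
carving_board [250. 198. 324. 297.] 0.58
carving_board [0.5103 0.0105 7.5389] 0.977
carving_board [0.5081 0.0099 7.6777] 0.982
carving_board [0.5112 0.0108 7.3227] 0.98
warmer [146. 240. 194. 289.] 0.67
warmer [399. 212. 439. 276.] 0.64
warmer [ 0.4998 -0.3493  3.8986] 0.66
warmer [ 0.4998 -0.3523  6.6106] 0.719
warmer [ 0.5016 -0.3351 -7.7084] 0.634
slate [351. 124. 374. 160.] 0.88
slate [128. 232. 171. 242.] 0.96
slate [ 0.5451  0.339  -4.2082] 0.923
slate [ 0.5443  0.339  -6.2218] 0.924
slate [ 0.5453  0.3392 -3.6371] 0.924
```

Run:
```python
from h import *
print([k for k in dir(r) if k[0]!='_'], r.grip_depth)
a=cv2.imread("pics/s0.png")
p=capture("scene");print(proj(p,[.161,.655,.227]),r.get_state()["time_s"])
b=capture("top")
for n,t in(("wine_glass",(269,154)),("pillar_candle",(0,0)),("dip_bowl",(203,173))):
    d=search_frame(p,n)[0]["bbox"]; print(n,ray(p,((d[0]+d[2])/2,d[3]-6),0).round(3))
print("glass foot top",ray(b,(270,154),0).round(3),"bowl",ray(b,(203,173),.02).round(3))
c=cv2.cvtColor(p["frame"],cv2.COLOR_RGB2BGR)[0:210,220:500];cv2.imwrite("pics/g.png",cv2.resize(c,(800,600),interpolation=cv2.INTER_CUBIC))
```

```text
['Unreachable', 'get_state', 'grip_depth'] 0.0188
[[362.79103099  14.11159566]] 1.55
wine_glass [ 0.8    0.028 -0.   ]
pillar_candle [ 0.741 -0.246  0.   ]
dip_bowl [0.736 0.22  0.   ]
glass foot top [0.78  0.032 0.   ] bowl [0.732 0.221 0.02 ]
```

View pics/g.png

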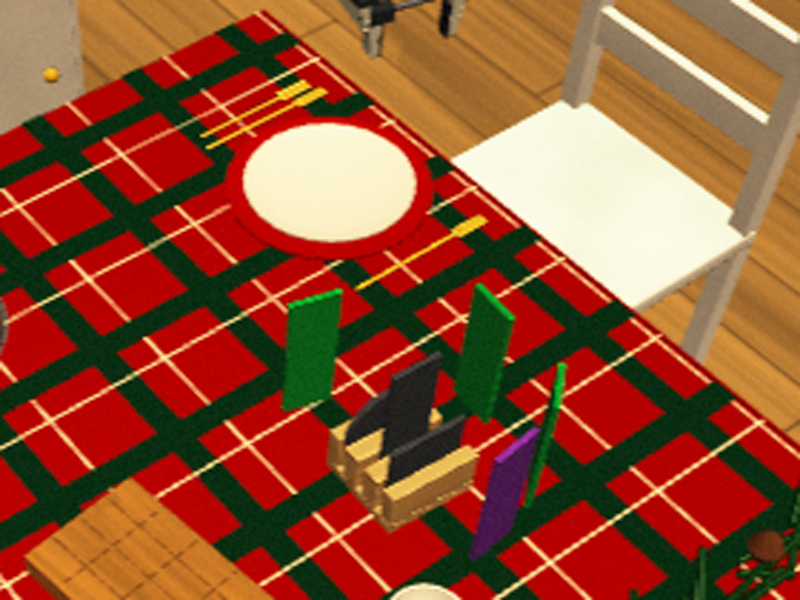

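```bash
python3 -m creep '[[60,0.4,-0.3,0.9,0,0,-5],[50,0.96,-0.8,0.7,0,0,-5],[40,0.96,-0.8,0,0,0,-5],[40,0.96,-0.8,0,0,0,-5],[40,0.96,-0.8,0,0,0,-5],[40,0.96,-0.8,0,0,0,-5],[40,0.96,-0.8,0,0,0,-5],[40,0.96,-0.8,0,0,0,-5]]' 20
python3 -m creep '[[40,0.96,-0.8,0,0,0,-5],[40,0.96,-0.8,0,0,0,-5],[40,0.96,-0.8,0,0,0,-5],[40,0.96,-0.8,0,0,0,-5],[40,0.96,-0.8,0,0,0,-5],[40,0.96,-0.8,0,0,0,-5],[40,0.8,-0.7,0,0,0,-5],[40,0.5,-0.5,0,0,0,-5]]'
python3 -m creep '[[40,0,0,0,0,0,0],[40,0,0,0,0,0,0]]'
python3 - <<'E'
from h import *
s=r.get_state();print(s["tcp_pos"],s["eef_rot"],s["joints"].round(2),s["contact_force"])
w=capture("wrist");cv2.imwrite("pics/w1.png",cv2.cvtColor(w["frame"],cv2.COLOR_RGB2BGR));print(w["origin"],w["rotation"])
print(proj(w,[[.545,.339,.192],[.545,.307,.192],[.545,.371,.192]]))
for d in outline_of(w,"slate")[:3]:
    print(d["conf"],d["bbox"])
    ys,xs=np.nonzero(d["region"]);print(cv2.minAreaRect(np.stack([xs,ys],1).astype(np.float32)))
E
```

```text
time_s: 2.42
tcp_pos: [0.3399, 0.5069, 0.2668]
eef_rot: [-180.0, 0.0, -54.0]
contact_force: [0.9, 1.2, 0.4]
gripper_width: 0.0421
gripper_force: 0.0
time_s: 3.08
tcp_pos: [0.5172, 0.3562, 0.2665]
eef_rot: [-180.0, -0.0, -94.1]
contact_force: [0.2, 0.1, -0.6]
gripper_width: 0.0399
gripper_force: 0.0
time_s: 3.25
tcp_pos: [0.5161, 0.3572, 0.2664]
eef_rot: [180.0, -0.0, -93.9]
contact_force: [0.1, 0.3, -1.3]
gripper_width: 0.0397
gripper_force: 0.0
[0.51608234 0.35721765 0.26643168] [ 1.79992218e+02 -4.02317998e-03 -9.38571220e+01] [ 52.48  14.87  -2.16  -0.   -72.98 -56.34] [ 0.12869494  0.29388101 -1.32174628]
[0.51153425 0.27548467 0.42458702] [1.62447882e+02 2.61152184e-02 1.76170376e+02]
[[235.6205969  197.71878135]
 [230.71765625 151.96840392]
 [240.14767998 239.96195227]]
0.8 [231.1, 135.5, 256.2, 245.8]
((244.0987548828125, 190.15072631835938), (109.43684387207031, 25.653718948364258), 87.0262680053711)
0.78 [41.7, 157.3, 155.1, 271.9]
((106.42823791503906, 212.76705932617188), (81.10391235351562, 109.43207550048828), 67.16634368896484)
0.7 [252.6, 255.3, 327.0, 354.7]
((288.5, 306.9999694824219), (74.99998474121094, 99.99998474121094), -0.0)
```

View pics/w1.png

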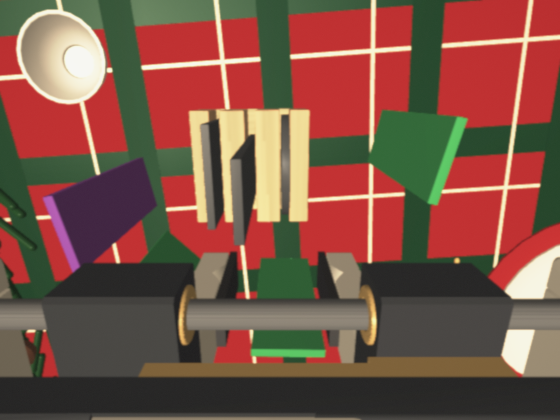

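Run:
```python
from h import *
f=cv2.imread("pics/w1.png")
g=f.max(2)
for v in range(150,252,8): print(v,g[v,226:262].tolist())
w=dict(K=capture("wrist")["K"]);print(w)
```

```text
150 [243, 243, 243, 243, 242, 240, 239, 238, 237, 233, 216, 162, 98, 61, 53, 52, 53, 53, 51, 49, 45, 44, 42, 42, 42, 42, 43, 48, 111, 207, 242, 244, 244, 244, 244, 243]
158 [244, 243, 243, 239, 217, 144, 85, 68, 66, 66, 67, 67, 66, 65, 58, 49, 44, 42, 42, 43, 42, 41, 42, 42, 42, 43, 43, 46, 87, 168, 229, 242, 244, 244, 244, 243]
166 [244, 244, 242, 229, 181, 144, 136, 135, 133, 131, 129, 128, 126, 122, 107, 76, 49, 43, 40, 42, 42, 43, 43, 42, 43, 43, 41, 44, 68, 136, 216, 241, 244, 244, 244, 244]
174 [244, 244, 243, 236, 203, 147, 132, 132, 131, 129, 127, 126, 124, 120, 110, 83, 54, 43, 42, 42, 42, 42, 42, 42, 42, 42, 43, 41, 52, 113, 203, 240, 244, 244, 244, 244]
182 [244, 244, 244, 242, 226, 167, 136, 131, 128, 127, 125, 123, 122, 119, 114, 95, 64, 45, 43, 41, 42, 41, 42, 42, 43, 42, 42, 41, 47, 106, 201, 240, 244, 244, 244, 244]
190 [245, 245, 244, 243, 231, 179, 136, 127, 126, 124, 122, 120, 119, 118, 115, 103, 74, 50, 41, 42, 41, 42, 42, 43, 41, 42, 41, 43, 49, 111, 208, 242, 244, 245, 245, 244]
198 [244, 245, 245, 244, 243, 225, 157, 125, 124, 122, 119, 118, 117, 117, 115, 106,
[... 627 characters left out ...]
, 195, 195, 195, 194, 191, 174, 142, 117, 111, 110, 110, 110, 109, 109, 107, 103, 85, 59, 45, 64, 113, 161, 189, 195, 195, 195, 195, 195, 195, 195, 195, 195, 195, 194, 195]
238 [195, 194, 194, 195, 195, 195, 189, 165, 125, 110, 108, 107, 108, 106, 106, 106, 103, 92, 76, 96, 149, 186, 195, 195, 195, 195, 195, 195, 195, 195, 195, 195, 195, 195, 195, 195]
246 [195, 195, 195, 195, 195, 195, 194, 193, 189, 184, 182, 182, 183, 194, 227, 244, 246, 241, 217, 197, 195, 195, 195, 195, 195, 195, 195, 195, 195, 195, 195, 195, 195, 195, 195, 194]
{'K': array([[345.12486874,   0.        , 277.11559587],
       [  0.        , 345.12486874, 208.56569049],
       [  0.        ,   0.        ,   1.        ]])}
```

Run:
```python
from h import *
w=capture("wrist")
a,b=ray(w,(235.4,161.5),.192),ray(w,(238.9,243),.192)
print(a,b,(a+b)/2,np.linalg.norm(a-b),np.degrees(np.arctan2(b[0]-a[0],b[1]-a[1])))
g=ray(w,(290,352),.19);print("green",g)
```

```text
[0.54162341 0.31508498 0.192     ] [0.54507524 0.37485397 0.192     ] [0.54334933 0.34496948 0.192     ] 0.059868584913774156 3.3053256589510567
green [0.51290081 0.47496213 0.19      ]
```

```bash
python3 -m creep '[[40,0.55,-0.3,0,0,0,0.5],[40,0.54,-0.3,0,0,0,0],[40,0,0,-0.5,0,0,0],[40,0,0,-0.5,0,0,0],[40,0,0,-0.5,0,0,0],[40,0,0,-0.5,0,0,0],[40,0,0,0,0,0,0],[40,0,0,0,0,0,0]]'
python3 - <<'E'
from h import *
w=capture("wrist");cv2.imwrite("pics/w2.png",cv2.cvtColor(w["frame"],cv2.COLOR_RGB2BGR)[150:400,130:450])
g=w["frame"].max(2)
print(r.get_state()["tcp_pos"],proj(w,[[.5434,.31,.192],[.5434,.374,.192]]))
E
```

```text
time_s: 4.12
tcp_pos: [0.5427, 0.3429, 0.2161]
eef_rot: [180.0, -0.1, -93.3]
contact_force: [0.7, 0.1, 0.5]
gripper_width: 0.0399
gripper_force: 0.0
[0.54305579 0.34318512 0.2170232 ] [[274.24119976 193.58890633]
 [280.51215053 296.16654131]]
```

View pics/w2.png

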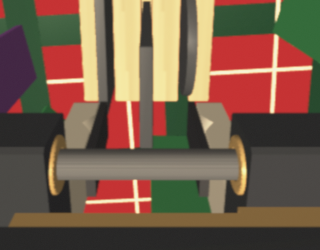

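```bash
python3 -m creep '[[40,0,0,-0.5,0,0,0],[36,0,0,-0.5,0,0,0],[32,0,0,-0.5,0,0,0],[28,0,0,-0.48,0,0,0],[24,0,0,0,0,0,0],[20,0,0,0,0,0,0],[16,0,0,0,0,0,0],[13,0,0,0,0,0,0]]' 50
python3 -m creep '[[11,0,0,0,0,0,0],[9,0,0,0,0,0,0],[6,0,0,0,0,0,0],[0,0,0,0,0,0,0],[0,0,0,0,0,0,0],[0,0,0,0,0,0,0]]' 50
```

```text
time_s: 4.83
tcp_pos: [0.5432, 0.3434, 0.1682]
eef_rot: [-179.9, 0.1, -93.3]
contact_force: [-0.0, -0.3, 0.3]
gripper_width: 0.0147
gripper_force: 0.0
time_s: 5.33
tcp_pos: [0.543, 0.3432, 0.1675]
eef_rot: [-180.0, 0.0, -93.3]
contact_force: [1.0, 0.3, 3.0]
gripper_width: 0.0075
gripper_force: 50.0
```

```bash
python3 -m creep '[[0,0,0,0.1,0,0,0],[0,0,0,0.2,0,0,0],[0,0,0,0.4,0,0,0],[0,0,0,0.6,0,0,0],[0,0,0,0.7,0,0,0],[0,0,0,0.7,0,0,0],[0,0,0,0.7,0,0,0],[0,0,0,0.7,0,0,0]]' 50
python3 -m creep '[[0,0,0,0.7,0,0,0],[0,0,0,0.7,0,0,0],[0,0,0,0.7,0,0,0],[0,0,0,0.7,0,0,0],[0,0,0,0.7,0,0,0],[0,0,0,0.5,0,0,0],[0,0,0,0.2,0,0,0],[0,0,0,0,0,0,0]]'
python3 - <<'E'
from h import *
s=capture("scene");O=outline_of(s,"rack")
print(r.get_state()["joints"].round(1)); 
for d in O: print(d["conf"],d["bbox"],fit("rack",[(s,d["region"])],[.547,.339,-.04]))
E
```

```text
time_s: 6.0
tcp_pos: [0.5424, 0.3428, 0.2711]
eef_rot: [180.0, 0.0, -93.3]
contact_force: [0.4, 0.2, -1.7]
gripper_width: 0.0076
gripper_force: 50.0
time_s: 6.67
tcp_pos: [0.5428, 0.3431, 0.3763]
eef_rot: [-179.9, 0.1, -93.3]
contact_force: [0.8, -0.0, -3.1]
gripper_width: 0.0076
gripper_force: 50.0
[ 49.7  14.4  10.8  -0.  -86.4 -53. ]
0.56 [333.1, 142.4, 386.8, 187.3] (array([ 0.5455542 ,  0.33917805, -1.78636219]), np.float64(0.9070766121756703))
```

Lifted cleanly, rack unmoved. Travel over the board with the yaw, then tilt.

```bash
python3 -m creep '[[0,0,-0.4,0,0,0,-2],[0,-0.05,-0.8,0,0,0,-4],[0,-0.05,-1,0,0,0,-4.7],[0,-0.05,-1,0,0,0,-4.7],[0,-0.05,-1,0,0,0,-4.7],[0,-0.05,-1,0,0,0,-4.7],[0,-0.05,-1,0,0,0,-4.7],[0,-0.05,-1,0,0,0,-4.7]]' 50
python3 -m creep '[[0,-0.05,-1,0,0,0,-4.7],[0,-0.05,-1,0,0,0,-4.7],[0,-0.05,-1,0,0,0,-4.7],[0,-0.05,-1,0,0,0,-4.7],[0,-0.05,-1,0,0,0,-4.7],[0,-0.05,-1,0,0,0,-4.7],[0,-0.05,-1,0,0,0,-4.7],[0,-0.05,-0.9,0,0,0,-4.7]]' 
python3 -m creep '[[0,-0.05,-0.7,0,0,0,-4.7],[0,0,-0.4,0,0,0,-3],[0,0,0,0,0,0,0],[0,0,0,0,2,0.26,0],[0,0,0,0,4,0.5,0],[0,0,0,0,5,0.66,0],[0,0,0,0,5,0.66,0],[0,0,0,0,5,0.66,0]]' 
python3 -c "
from h import *
s=r.get_state();print(s['joints'].round(1),s['tcp_pos'],s['eef_rot'])"
```

```text
time_s: 7.43
tcp_pos: [0.5332, 0.1612, 0.3736]
eef_rot: [180.0, -0.1, -127.8]
contact_force: [0.2, 0.6, -2.1]
gripper_width: 0.0079
gripper_force: 50.0
time_s: 8.1
tcp_pos: [0.5229, -0.0363, 0.3737]
eef_rot: [180.0, -0.1, -165.4]
contact_force: [1.1, -0.6, -1.9]
gripper_width: 0.0076
gripper_force: 50.0
time_s: 8.77
tcp_pos: [0.5227, -0.0614, 0.3748]
eef_rot: [158.6, -0.0, -172.7]
contact_force: [0.4, -0.6, -3.0]
gripper_width: 0.0073
gripper_force: 50.0
[ -2.    8.    8.1 -21.2 -93.6 -81.3] [ 0.52265327 -0.06138398  0.37477404] [ 1.58590987e+02 -1.41866819e-02 -1.72679090e+02]
```

```bash
python3 -m creep '[[0,0,0,0,6,0.78,0],[0,0,0,0,6,0.78,0],[0,0,0,0,6,0.78,0],[0,0,0,0,6,0.78,0],[0,0,0,0,6,0.78,0],[0,0,0,0,6,0.78,0],[0,0,0,0,6,0.78,0],[0,0,0,0,4.5,0.6,0]]' 50
python3 -m creep '[[0,0,0,0,2,0.26,0],[0,0,0,0,0,0,0],[0,0,0,0,0,0,0]]'
python3 - <<'E'
from h import *
s=r.get_state();print(s['joints'].round(1),s['tcp_pos'],s['eef_rot'])
a=capture("scene");b=capture("top")
for n in("carving_board",):
    for p in(a,b):
        d=outline_of(p,n)
        for q in d[:1]: print(q["conf"],q["bbox"],fit(n,[(p,q["region"])],[.51,.01,.075]))
for t,p in(("a",a),("b",b)): cv2.imwrite(f"pics/{t}3.png",cv2.cvtColor(p["frame"],cv2.COLOR_RGB2BGR))
E
```

```text
time_s: 9.43
tcp_pos: [0.5227, -0.0629, 0.3732]
eef_rot: [111.6, -0.3, -172.7]
contact_force: [0.3, 0.1, -2.4]
gripper_width: 0.0077
gripper_force: 50.0
time_s: 9.68
tcp_pos: [0.5229, -0.0625, 0.3733]
eef_rot: [109.9, -0.3, -172.7]
contact_force: [0.7, -0.4, -1.5]
gripper_width: 0.0076
gripper_force: 50.0
[ -28.5   26.2   17.4  -61.  -119.6  -67.3] [ 0.52286262 -0.06249574  0.37328909] [ 109.94081544   -0.33810676 -172.70650854]
0.57 [228.5, 167.1, 314.0, 242.9] (array([0.50814823, 0.00926884, 7.12198054]), np.float64(0.9852625065138093))
0.62 [249.6, 196.4, 327.3, 298.2] (array([0.51020475, 0.01213821, 8.01434027]), np.float64(0.9719545488880016))
```

View pics/a3.png

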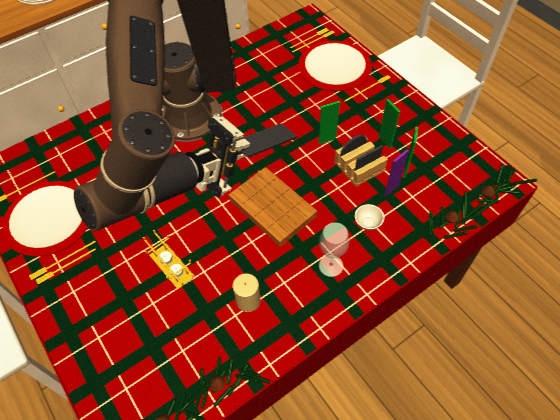

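Run:
```python
from h import *
p=capture("scene");s=r.get_state();T=s["tcp_pos"];t=rpy(s["eef_rot"]).as_matrix()[:,2];print(t)
for d in(-.155,0,.1,.2,.25,.3,.35,.4): print(d,proj(p,T-d*t).round(),(T-d*t).round(3))
```

```text
[-0.12172032  0.93146052 -0.34287819]
-0.155 [[289. 129.]] [0.504 0.083 0.322]
0 [[247. 145.]] [ 0.523 -0.061  0.376]
0.1 [[216. 157.]] [ 0.535 -0.155  0.41 ]
0.2 [[183. 170.]] [ 0.547 -0.248  0.444]
0.25 [[164. 177.]] [ 0.553 -0.294  0.461]
0.3 [[145. 184.]] [ 0.559 -0.341  0.478]
0.35 [[125. 192.]] [ 0.565 -0.387  0.496]
0.4 [[103. 201.]] [ 0.571 -0.434  0.513]
```

```bash
python3 -m creep '[[0,0,-0.1,-0.4,0,0,0],[0,0,-0.1,-0.8,0,0,0],[0,0,-0.1,-1,0,0,0],[0,0,-0.1,-1,0,0,0],[0,0,-0.1,-1,0,0,0],[0,0,0,-1,0,0,0],[0,0,0,-1,0,0,0],[0,0,0,-1,0,0,0]]' 50
python3 -m creep '[[0,0,0,-1,0,0,0],[0,0,0,-0.9,0,0,0],[0,0,0,-0.7,0,0,0],[0,0,0,-0.4,0,0,0],[0,0,0,-0.2,0,0,0],[0,0,0,0,0,0,0],[0,0,0,0,0,0,0]]'
python3 - <<'E'
from h import *
s=r.get_state();print(s['joints'].round(1),s['tcp_pos'],s['eef_rot'])
a=capture("scene");p=outline_of(a,"slate")
for d in p: print(d["conf"],d["bbox"])
cv2.imwrite("pics/a4.png",cv2.resize(cv2.cvtColor(a["frame"],cv2.COLOR_RGB2BGR)[130:310,150:390],(800,600),interpolation=cv2.INTER_CUBIC))
E
```

```text
time_s: 10.6
tcp_pos: [0.5226, -0.0744, 0.193]
eef_rot: [110.0, -0.2, -172.6]
contact_force: [0.2, -0.5, -2.6]
gripper_width: 0.0075
gripper_force: 50.0
time_s: 11.18
tcp_pos: [0.5231, -0.0747, 0.1152]
eef_rot: [110.0, -0.2, -172.6]
contact_force: [0.7, 0.2, -2.4]
gripper_width: 0.0074
gripper_force: 50.0
[ -27.5   43.2    7.8  -52.6 -103.9  -43.7] [ 0.52306972 -0.07473631  0.11520466] [ 1.09956005e+02 -1.57015507e-01 -1.72642773e+02]
0.91 [319.2, 100.8, 339.6, 144.8]
0.8 [379.5, 102.4, 399.4, 146.3]
0.77 [400.7, 128.7, 417.1, 176.5]
0.65 [386.1, 147.6, 408.1, 195.4]
```

View pics/a4.png

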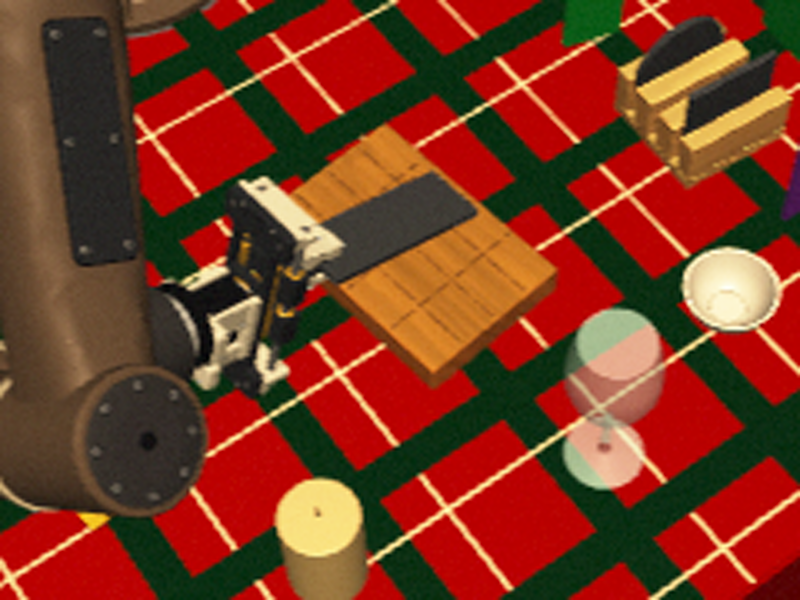

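```bash
python3 -m creep '[[0,0,0,-0.2,0,0,0],[0,0,0,-0.2,0,0,0],[0,0,0,-0.2,0,0,0],[0,0,0,-0.1,0,0,0],[0,0,0,0,0,0,0]]' 50
python3 -m creep '[[0,0,0,-0.06,0,0,0],[0,0,0,0,0,0,0]]' |sed -n 2,4p
python3 -m creep '[[0,0,0,-0.06,0,0,0],[0,0,0,0,0,0,0]]' |sed -n 2,4p
```

```text
time_s: 11.7
tcp_pos: [0.5224, -0.0743, 0.0962]
eef_rot: [109.9, -0.3, -172.7]
contact_force: [-0.3, -0.9, -2.7]
gripper_width: 0.0076
gripper_force: 50.0
tcp_pos: [0.5227, -0.0745, 0.0953]
eef_rot: [109.9, -0.2, -172.7]
contact_force: [0.5, 0.2, -2.4]
tcp_pos: [0.5227, -0.0745, 0.0939]
eef_rot: [109.9, -0.2, -172.7]
contact_force: [0.3, -0.1, -1.9]
```

```bash
python3 -m creep '[[0,0,0,-0.05,0,0,0],[0,0,0,0,0,0,0]]' |sed -n 2,4p
python3 -m creep '[[0,0,0,-0.04,0,0,0],[0,0,0,0,0,0,0]]' |sed -n 2,4p
python3 -m creep '[[0,0,0,-0.04,0,0,0],[0,0,0,0,0,0,0]]' |sed -n 2,4p
```

```text
tcp_pos: [0.5227, -0.0745, 0.0928]
eef_rot: [109.9, -0.2, -172.7]
contact_force: [0.7, 0.3, -1.3]
tcp_pos: [0.5227, -0.0745, 0.0921]
eef_rot: [109.9, -0.2, -172.6]
contact_force: [0.3, -1.2, 1.0]
tcp_pos: [0.5227, -0.0746, 0.0912]
eef_rot: [109.9, -0.2, -172.6]
contact_force: [-0.3, -3.1, 3.5]
```

```bash
python3 -m creep '[[0,0,0,0.02,0,0,0],[6,0,0,0,0,0,0],[8,0,0,0,0,0,0],[10,0,0.014,0.038,0,0,0],[13,0,0.02,0.056,0,0,0],[16,0,0.02,0.056,0,0,0],[16,0,0,0,0,0,0]]' 20
python3 - <<'E'
from h import *
a=capture("scene")
cv2.imwrite("pics/a5.png",cv2.resize(cv2.cvtColor(a["frame"],cv2.COLOR_RGB2BGR)[165:240,210:310],(800,600),interpolation=cv2.INTER_CUBIC))
E
```

```text
time_s: 13.12
tcp_pos: [0.5228, -0.0729, 0.0952]
eef_rot: [109.9, -0.2, -172.7]
contact_force: [-0.3, 0.1, -1.6]
gripper_width: 0.0157
gripper_force: 0.5
```

View pics/a5.png

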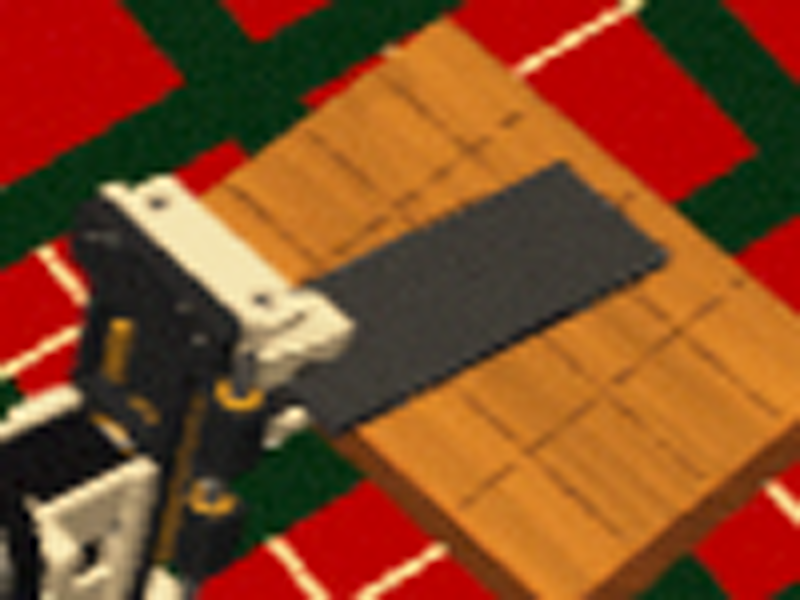

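```bash
python3 -m creep '[[20,0,0.027,0.075,0,0,0],[24,0,0.027,0.075,0,0,0],[28,0,0.027,0.075,0,0,0],[32,0,0.027,0.075,0,0,0],[36,0,0.027,0.075,0,0,0],[40,0,0.027,0.075,0,0,0],[44,0,0.027,0.075,0,0,0],[48,0,0.027,0.075,0,0,0]]'
python3 -m creep '[[52,0,0.027,0.075,0,0,0],[56,0,0.027,0.075,0,0,0],[60,0,0.027,0.075,0,0,0],[64,0,0.027,0.075,0,0,0],[68,0,0.027,0.075,0,0,0],[72,0,0.027,0.075,0,0,0],[76,0,0.027,0.075,0,0,0],[80,0,0.027,0.075,0,0,0]]'
python3 -m creep '[[84,0,0.027,0.075,0,0,0],[87,0,0.02,0.056,0,0,0],[87,0,0,0,0,0,0],[87,0,0,0,0,0,0]]'
```

```text
time_s: 13.83
tcp_pos: [0.5227, -0.0677, 0.1103]
eef_rot: [109.9, -0.2, -172.7]
contact_force: [0.0, 0.1, -2.1]
gripper_width: 0.0451
gripper_force: 0.6
time_s: 14.5
tcp_pos: [0.5227, -0.0623, 0.1253]
eef_rot: [109.9, -0.2, -172.7]
contact_force: [0.4, 0.9, -1.1]
gripper_width: 0.0774
gripper_force: 0.6
time_s: 14.83
tcp_pos: [0.5227, -0.0612, 0.1284]
eef_rot: [109.9, -0.2, -172.6]
contact_force: [-0.3, -0.5, -0.9]
gripper_width: 0.0865
gripper_force: 0.5
```

```bash
python3 -m creep '[[87,0,-0.03,-0.06,-0.5,-0.06,0],[87,0,-0.03,-0.1,-0.5,-0.06,0],[87,0,-0.03,-0.13,-0.5,-0.06,0],[87,0,-0.03,-0.13,-0.5,-0.06,0],[87,0,-0.03,-0.13,-0.5,-0.06,0],[87,0,-0.03,-0.13,-0.5,-0.06,0],[87,0,-0.03,-0.13,-0.5,-0.06,0],[87,0,-0.03,-0.13,-0.5,-0.06,0]]'
python3 -m creep '[[87,0,-0.03,-0.13,-0.5,-0.06,0],[87,0,-0.03,-0.13,-0.5,-0.06,0],[87,0,-0.03,-0.13,-0.5,-0.06,0],[87,0,-0.03,-0.13,-0.5,-0.06,0],[87,0,-0.03,-0.13,-0.5,-0.06,0],[87,0,-0.03,-0.13,-0.5,-0.06,0],[87,0,-0.03,-0.13,-0.5,-0.06,0],[87,0,-0.03,-0.1,-0.5,-0.06,0]]'
python3 -m creep '[[87,0,-0.03,-0.06,0,0,0],[87,0,-0.03,-0.06,0,0,0],[87,0,0,0,0,0,0]]'
python3 - <<'E'
from h import *
a=capture("scene")
cv2.imwrite("pics/a6.png",cv2.resize(cv2.cvtColor(a["frame"],cv2.COLOR_RGB2BGR)[165:240,210:310],(800,600),interpolation=cv2.INTER_CUBIC))
E
```

```text
time_s: 15.5
tcp_pos: [0.5227, -0.0672, 0.1045]
eef_rot: [114.0, -0.3, -172.7]
contact_force: [-0.4, 0.7, -1.8]
gripper_width: 0.0872
gripper_force: 0.5
time_s: 16.17
tcp_pos: [0.5227, -0.0732, 0.0792]
eef_rot: [118.0, -0.3, -172.7]
contact_force: [-0.1, 0.1, -1.1]
gripper_width: 0.0867
gripper_force: 0.5
time_s: 16.42
tcp_pos: [0.5226, -0.0748, 0.0763]
eef_rot: [118.0, -0.3, -172.7]
contact_force: [-1.5, 0.5, -1.3]
gripper_width: 0.0871
gripper_force: 0.5
```

View pics/a6.png

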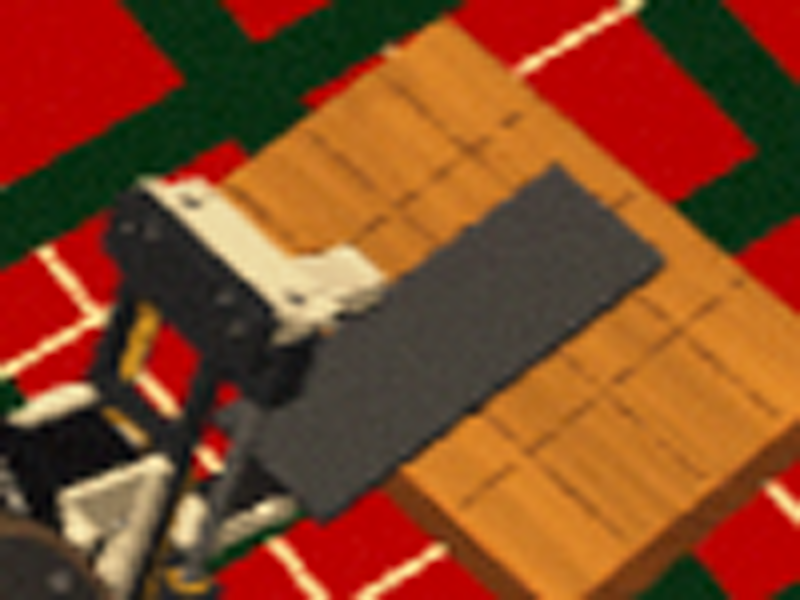

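```bash
for i in 1; do python3 -m creep '[[87,0,-0.01,-0.06,0,0,0],[87,0,-0.01,-0.06,0,0,0],[87,0,0,-0.06,0,0,0],[87,0,0,-0.06,0,0,0],[87,0,0,0,0,0,0]]'; done
python3 -m creep '[[87,0,0,-0.05,0,0,0],[87,0,0,-0.05,0,0,0],[87,0,0,0,0,0,0]]'
python3 -m creep '[[87,0,0,-0.05,0,0,0],[87,0,0,-0.05,0,0,0],[87,0,0,0,0,0,0]]'
```

```text
time_s: 16.88
tcp_pos: [0.5227, -0.0752, 0.0702]
eef_rot: [118.0, -0.3, -172.7]
contact_force: [-0.1, -0.5, -1.6]
gripper_width: 0.0867
gripper_force: 0.6
time_s: 17.13
tcp_pos: [0.5227, -0.0752, 0.0678]
eef_rot: [118.0, -0.3, -172.7]
contact_force: [0.3, -1.0, -2.0]
gripper_width: 0.0873
gripper_force: 0.6
time_s: 17.38
tcp_pos: [0.5227, -0.075, 0.0655]
eef_rot: [117.9, -0.3, -172.7]
contact_force: [0.1, -0.4, -0.8]
gripper_width: 0.0869
gripper_force: 0.0
```

```bash
python3 -m creep '[[87,0,0,-0.06,0,0,0],[87,0.02,-0.15,0,0,0,0],[87,0.03,-0.25,0,0,0,0],[87,0.04,-0.3,0,0,0,0],[87,0.04,-0.4,0,0,0,0],[87,0.05,-0.4,0,0,0,0],[87,0.05,-0.4,0,0,0,0],[87,0,-0.2,0.3,0,0,0]]'
python3 -m creep '[[87,0,0,0.6,0,0,0],[87,0,0,0.9,-4,-0.5,0],[87,0,0,1,-6.5,-0.85,0],[87,0,0,1,-6.5,-0.85,0],[87,0,0,1,-6.5,-0.85,0],[87,0,0,0.9,-6.5,-0.85,0],[87,0,0,0.3,-6.5,-0.85,0],[87,0,0,0,-6.5,-0.85,0]]'
python3 -m creep '[[87,0,0.2,0,-6.5,-0.85,0],[87,0,0.4,0,-6.5,-0.85,0],[87,0,0.4,0,-5.4,-0.7,0],[87,0,0.4,0,0,0,0],[87,0,0.4,0,0,0,0],[87,0,0,0,0,0,0],[87,0,0,0,0,0,0]]'
python3 - <<'E'
from h import *
s=r.get_state();print(s['joints'].round(1))
w=capture("wrist");cv2.imwrite("pics/w7.png",cv2.cvtColor(w["frame"],cv2.COLOR_RGB2BGR))
a=capture("scene");b=capture("top")
B=box(64,180,36,44);out=[]
for nm,p in(("w",w),("s",a),("t",b)):
    for d in outline_of(p,"slate"):
        c=np.array(d["bbox"]).reshape(2,2).mean(0);g=ray(p,c,.044)
        if np.hypot(*(g[:2]-[.51,-.02]))<.06:
            print(nm,d["conf"],np.round(d["bbox"]),fit("",[(p,d["region"])],[g[0],g[1],.075],B));break
W=[]
for nm,p in(("w",w),("s",a),("t",b)):
    for d in outline_of(p,"warmer")[:1]:
        print(nm,"warmer",d["conf"],np.round(d["bbox"]))
E
```

```text
time_s: 18.05
tcp_pos: [0.5281, -0.1292, 0.0704]
eef_rot: [117.9, -0.4, -172.8]
contact_force: [-0.9, 0.6, -0.4]
gripper_width: 0.0874
gripper_force: 0.0
time_s: 18.72
tcp_pos: [0.5305, -0.1282, 0.2203]
eef_rot: [161.8, 0.5, -172.9]
contact_force: [0.2, 1.4, -0.1]
gripper_width: 0.0873
gripper_force: 0.0
time_s: 19.3
tcp_pos: [0.5287, -0.0824, 0.2148]
eef_rot: [179.8, 0.0, -172.9]
contact_force: [-0.8, -0.5, 0.1]
gripper_width: 0.0869
gripper_force: 0.0
[ 12.    7.9 -17.9  -0.2 -64.2 -94.8]
w 0.84 [249. 148. 441. 214.] (array([ 0.5170283 , -0.01920912,  7.41863478]), np.float64(0.9928593124964605))
s 0.63 [234. 186. 291. 232.] (array([ 0.51694722, -0.02196628,  8.54934148]), np.float64(0.9104331721370511))
t 0.6 [277. 233. 334. 257.] (array([ 0.51619289, -0.02882776,  9.09672459]), np.float64(0.5999067966733582))
w warmer 0.71 [  2.  37.  72. 229.]
s warmer 0.95 [145. 239. 192. 288.]
t warmer 0.73 [399. 214. 438. 272.]
```

View pics/w7.png

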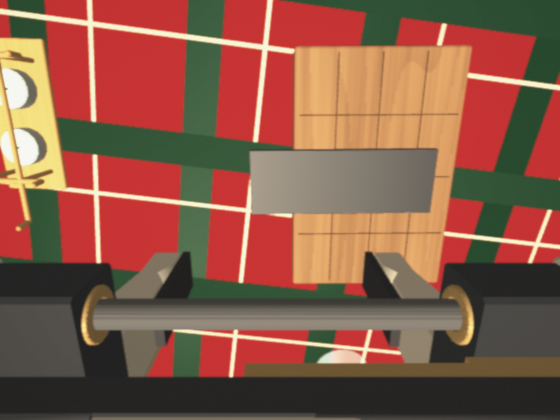

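```bash
cat > wm.py <<'E'
from h import *
def segs():
    S=[]
    for y in(-18,18):
        S+=[((-95.5,y,52),(95.5,y,52))]+[((s*95.5,y,52),(s*97.5,y,67.5)) for s in(-1,1)]
        S+=[((x,y,3),(x,y,52)) for x in(-55,55)]
    for x in(-55,55):
        S+=[((x,-37.5,52),(x,37.5,52))]+[((x,s*37.5,52),(x,s*39.5,67.5)) for s in(-1,1)]
    return np.array(S)/1000.
G=segs();PL=box(150,62,0,4)
def render(p,v,S=4,parts="all"):
    R=Ro.from_euler('z',v[2]*100,degrees=True);o=[v[0],v[1],0]
    m=np.zeros((420*S,560*S),np.uint8)
    c=lambda X:np.round((proj(p,R.apply(X)+o)+.5)*S).astype(np.int32)
    cv2.fillConvexPoly(m,cv2.convexHull(c(PL)),1)
    f=np.array(p["K"])[0][0]
    for a,b in G:
        q=c(np.array([a,b])); d=((R.apply((a+b)/2)+o)-p["origin"])@camR(p)[:,2]
        cv2.line(m,tuple(map(int,q[0])),tuple(map(int,q[1])),1,max(1,int(round(.005*f/d*S))))
    return m
def brass(p):
    f=p["frame"].astype(int);R,Gn,B=f[...,0],f[...,1],f[...,2]
    return ((Gn>0.45*R)&(R>110)&(B<0.62*Gn)&(Gn<1.05*R))
def measure(p,x0,pad=60,S=4):
    t=brass(p);wh=p["frame"].min(2)>150
    c=proj(p,[[x0[0],x0[1],.03]])[0];g=np.zeros_like(t)
    corn=proj(p,Ro.from_euler('z',x0[2]*100,degrees=True).apply(np.vstack([box(230,115,0,72)]))+[x0[0],x0[1],0])
    h=cv2.convexHull(corn.astype(np.int32));gm=np.zeros(t.shape,np.uint8);cv2.fillConvexPoly(gm,h,1)
    t&=gm>0; up=lambda m:cv2.resize(m.astype(np.uint8),None,fx=S,fy=S,interpolation=cv2.INTER_NEAREST)
    T=up(t);V=1-up(cv2.dilate(wh.astype(np.uint8),np.ones((3,3))))
    def cost(v):
        m=render(p,v,S);return -((m&T&V).sum()/((m|T)&V).sum())
    best=None
    for d in(0,.05,-.05):
        x=np.array(x0,float)+[0,0,d]
        s=minimize(cost,x,method='Nelder-Mead',options=dict(initial_simplex=[x,x+[.012,0,0],x+[0,.012,0],x+[0,0,.06]],xatol=1e-4,fatol=1e-4))
        if best is None or s.fun<best.fun:best=s
    return best.x,-best.fun,t.sum()
E
python3 -m creep '[[87,0,-0.5,0,0,0,0],[87,0,-1,0,0,0,0],[87,0,-1,0,0,0,0],[87,0,-1,0,0,0,0],[87,0,-1,0,0,0,0],[87,0,-1,0,0,0,0],[87,0,-1,0,0,0,0],[87,0,-1,0,0,0,0]]'
python3 -m creep '[[87,0,-1,0,0,0,0],[87,0,-1,0,0,0,0],[87,0,-0.7,0,0,0,0],[87,0,0,0,0,0,0],[87,0,0,0,0,0,0],[87,0,0,0,0,0,0]]'
python3 - <<'E'
from wm import *
w=capture("wrist");np.save("pics/w8.npy",w,allow_pickle=True)
print([ (d["conf"],np.round(d["bbox"])) for d in search_frame(w,"warmer")[:2]], proj(w,[[.5,-.349,.03]]))
for p in(w,capture("scene"),capture("top")):
    print(measure(p,[.5,-.349,.04]))
E
```

```text
time_s: 20.42
tcp_pos: [0.5282, -0.272, 0.214]
eef_rot: [179.9, -0.0, -172.9]
contact_force: [1.0, 0.4, 0.7]
gripper_width: 0.087
gripper_force: 0.0
time_s: 20.92
tcp_pos: [0.5281, -0.3378, 0.2138]
eef_rot: [179.9, -0.1, -172.9]
contact_force: [0.3, 0.2, 0.4]
gripper_width: 0.087
gripper_force: 0.0
[(0.9, array([223.,  32., 324., 259.]))] [[268.88937151 154.22746914]]
(array([ 0.49827978, -0.34770186,  0.05394252]), np.float64(0.8277015578976636), np.int64(6198))
(array([ 0.49727428, -0.34900116,  0.05499085]), np.float64(0.8580452835545461), np.int64(883))
(array([ 0.5  , -0.349,  0.04 ]), np.float64(0.0), np.int64(0))
```

```bash
python3 -m creep '[[87,0,0,0,0,0,7],[87,0,0,0,0,0,7],[87,0,0,0,0,0,7],[87,0,0,0,0,0,7],[87,0,0,0,0,0,7],[87,0,0,0,0,0,7],[87,0,0.2,0,0,0,7],[87,0,0.6,0,0,0,7]]'
python3 -m creep '[[87,0,0.8,0,0,0,7],[87,0,0.8,0,0,0,7],[87,0,0.4,0,0,0,7],[87,0,0,0,0,0,7],[87,0,0,0,0,0,6.3],[87,0,0,0,0,0,0],[87,0,0,0,0,0,0],[87,0,0,0,0,0,0]]'
python3 - <<'E'
from wm import *
def bb(m): y,x=np.nonzero(m);return [x.min(),y.min(),x.max()+1,y.max()+1]
w=capture("wrist")
v=measure(w,[.498,-.348,.054]);print(v,(np.array(bb(render(w,v[0])))/4).round(1),[np.round(d["bbox"]) for d in search_frame(w,"warmer")[:1]])
w=np.load("pics/w8.npy",allow_pickle=True).item()
print((np.array(bb(render(w,[.4983,-.3477,.0539])))/4).round(1),bb(brass(w)))
E
```

```text
time_s: 21.78
tcp_pos: [0.5286, -0.3179, 0.2141]
eef_rot: [179.9, -0.0, -116.6]
contact_force: [-0.3, -0.3, -0.2]
gripper_width: 0.087
gripper_force: 0.0
time_s: 22.45
tcp_pos: [0.5285, -0.2674, 0.2142]
eef_rot: [179.9, -0.0, -82.8]
contact_force: [0.0, -0.3, 0.4]
gripper_width: 0.087
gripper_force: 0.0
(array([ 0.4984799 , -0.34783022,  0.05576504]), np.float64(0.9559644612131263), np.int64(8132)) [207.   51.8 447.  159. ] [array([210.,  52., 449., 158.])]
[221.5  34.2 322.2 262.8] [np.int64(82), np.int64(34), np.int64(474), np.int64(365)]
```

```bash
python3 -m creep '[[87,-0.04,0.5,0,0,0,0],[87,-0.05,1,0,0,0,0],[87,-0.05,1,0,0,0,0],[87,-0.05,1,0,0,0,0],[87,-0.05,1,0,0,0,0],[87,-0.05,1,0,0,0,0],[87,-0.05,1,0,0,0,0],[87,-0.05,1,0,0,0.2,0]]'
python3 -m creep '[[87,-0.05,1,0,0,0,0],[87,-0.02,1,0,0,0,0.2],[87,0,0.6,0,0,0,0],[87,0,0.5,0,0,0,0],[87,0,0.3,0,0,0,0],[87,0,0,0,0,0,0],[87,0,0,0,0,0,0],[87,0,0,0,0,0,0]]'
python3 - <<'E'
from h import *
w=capture("wrist");a=capture("scene");b=capture("top")
B=box(64,180,36,44)
print(proj(w,Ro.from_euler('z',7.4,degrees=True).apply(B)+[.517,-.0192,0]).round().tolist())
for nm,p in(("w",w),("s",a),("t",b)):
    for d in outline_of(p,"slate"):
        c=np.array(d["bbox"]).reshape(2,2).mean(0);g=ray(p,c,.044)
        if np.hypot(*(g[:2]-[.51,-.02]))<.06:
            print(nm,d["conf"],np.round(d["bbox"]),d["region"].sum(),fit("",[(p,d["region"])],[g[0],g[1],.075],B));break
E
```

```text
time_s: 23.22
tcp_pos: [0.5182, -0.0788, 0.2142]
eef_rot: [179.7, 0.0, -82.7]
contact_force: [0.9, 0.4, 0.2]
gripper_width: 0.0874
gripper_force: 0.0
time_s: 23.88
tcp_pos: [0.5169, 0.0042, 0.214]
eef_rot: [179.7, -0.0, -82.4]
contact_force: [-1.3, -0.7, -0.0]
gripper_width: 0.087
gripper_force: 0.0
[[316.0, 63.0], [317.0, 62.0], [310.0, 247.0], [311.0, 250.0], [245.0, 63.0], [245.0, 62.0], [250.0, 247.0], [249.0, 250.0]]
w 0.86 [247.  59. 319. 251.] 12534 (array([ 0.5170233 , -0.01970502,  7.74639909]), np.float64(0.9860343195553506))
s 0.77 [235. 186. 292. 231.] 1083 (array([ 0.51718341, -0.02366065,  8.91860763]), np.float64(0.9221787855095126))
t 0.77 [266. 224. 336. 261.] 800 (array([ 0.51776319, -0.0217622 ,  8.51083369]), np.float64(0.9178013652121082))
```

```bash
python3 -m creep '[[87,0,-0.5,0,0,-0.3,0],[87,0,-0.47,-0.5,0,0,0],[87,0,0,-1,0,0,0],[87,0,0,-1,0,0,0],[87,0,0,-1,0,0,0],[87,0,0,-1,0,0,0],[87,0,0,-0.9,0,0,0],[87,0,0,-0.6,0,0,0]]'
python3 -m creep '[[87,0,0,-0.4,0,0,0],[87,0,0,-0.3,0,0,0],[87,0,0,-0.1,0,0,0],[87,0,0,0,0,0,0],[87,0,0,0,0,0,0]]'
```

```text
time_s: 24.85
tcp_pos: [0.5159, -0.0203, 0.062]
eef_rot: [179.9, -0.1, -82.4]
contact_force: [0.7, -0.8, 0.5]
gripper_width: 0.0868
gripper_force: 0.0
time_s: 25.27
tcp_pos: [0.5176, -0.0194, 0.0448]
eef_rot: [-179.9, -0.0, -82.4]
contact_force: [0.1, -0.6, 0.2]
gripper_width: 0.0872
gripper_force: 0.0
```

```bash
python3 -m creep '[[87,0,0,-0.14,0,0,0],[84,0,0,-0.14,0,0,0],[80,0,0,0,0,0,0],[77,0,0,0,0,0,0],[74,0,0,0,0,0,0],[71,0,0,0,0,0,0],[69,0,0,0,0,0,0],[67,0,0,0,0,0,0]]' 15
python3 -m creep '[[66,0,0,0,0,0,0],[65,0,0,0,0,0,0],[64,0,0,0,0,0,0],[60,0,0,0,0,0,0],[55,0,0,0,0,0,0],[55,0,0,0,0,0,0]]' 40
python3 -m creep '[[55,0,0,0.05,0,0,0],[55,0,0,0.15,0,0,0],[55,0,0,0.3,0,0,0],[55,0,0,0.4,0,0,0],[55,0,0,0.4,0,0,0],[55,0,0,0,0,0,0],[55,0,0,0,0,0,0]]' 40
```

```text
time_s: 25.93
tcp_pos: [0.517, -0.0194, 0.0372]
eef_rot: [180.0, -0.0, -82.4]
contact_force: [-0.4, 0.0, 0.2]
gripper_width: 0.0679
gripper_force: 0.0
time_s: 26.43
tcp_pos: [0.5163, -0.0196, 0.037]
eef_rot: [179.9, -0.0, -82.4]
contact_force: [-1.6, 0.4, 0.8]
gripper_width: 0.0629
gripper_force: 40.0
time_s: 27.02
tcp_pos: [0.5178, -0.0192, 0.0708]
eef_rot: [-179.9, -0.0, -82.4]
contact_force: [0.1, 0.3, -3.3]
gripper_width: 0.0634
gripper_force: 40.0
```

```bash
python3 -m creep '[[55,0,0,0.3,0,0,0],[55,0,0,0.6,0,0,0],[55,0,0,0.9,0,0,0],[55,0,0,0.9,0,0,0],[55,0,0,0.7,0,0,0],[55,0,0,0.4,0,0,0],[55,0,-0.3,0.2,0,0,-2],[55,-0.06,-0.6,0,0,0,-4.1]]' 40
python3 -m creep '[[55,-0.06,-0.9,0,0,0,-6],[55,-0.06,-0.9,0,0,0,-6],[55,-0.06,-0.9,0,0,0,-6],[55,-0.06,-0.9,0,0,0,-6],[55,-0.06,-0.9,0,0,0,-6],[55,-0.06,-0.9,0,0,0,-6],[55,-0.06,-0.9,0,0,0,-6],[55,-0.06,-0.9,0,0,0,-6]]'
python3 -m creep '[[55,-0.06,-0.9,0,0,0,-6],[55,-0.06,-0.9,0,0,0,-6],[55,-0.06,-0.9,0,0,0,-6],[55,-0.06,-0.9,0,0,0,-6],[55,0,-0.9,0,0,0,-6],[55,0,-0.5,0,0,0,-5],[55,0,-0.1,0,0,0,-3],[55,0,0,0,0,0,0]]'
python3 -m creep '[[55,0,0,0,0,0,0],[55,0,0,0,0,0,0]]'
```

```text
time_s: 27.68
tcp_pos: [0.5161, -0.0414, 0.1705]
eef_rot: [-179.9, -0.0, -88.5]
contact_force: [0.4, -0.4, -3.6]
gripper_width: 0.0631
gripper_force: 40.0
time_s: 28.35
tcp_pos: [0.5024, -0.2233, 0.1684]
eef_rot: [179.9, -0.1, -136.9]
contact_force: [0.9, -0.2, -1.7]
gripper_width: 0.0631
gripper_force: 40.0
time_s: 29.02
tcp_pos: [0.4963, -0.3505, 0.1679]
eef_rot: [179.9, -0.2, -174.8]
contact_force: [-0.2, -0.1, -1.8]
gripper_width: 0.0638
gripper_force: 40.0
time_s: 29.18
tcp_pos: [0.497, -0.3491, 0.1689]
eef_rot: [179.9, -0.1, -174.4]
contact_force: [0.4, 0.1, -2.1]
gripper_width: 0.0632
gripper_force: 40.0
```

Run:
```python
from wm import *
s=r.get_state();T=s["tcp_pos"];yaw=s["eef_rot"][2]+180;print(T,yaw)
w=capture("wrist");a=capture("scene")
B=box(180,64,-1,7);P=Ro.from_euler('z',yaw,degrees=True).apply(B)+T
for nm,p in(("w",w),("s",a)):
    q=proj(p,P);print(nm,"pred",q.min(0).round(),q.max(0).round())
    for d in outline_of(p,"slate")[:4]:
        print(np.round(d["bbox"]),round(d["conf"],2))
        y,x=np.nonzero(d["region"]);
        if nm=="w": 
            print("top row cols",x[y<=y.min()+2].min(),x[y<=y.min()+2].max())
q=proj(w,P);print(q.round().tolist())
print("warmer scene",measure(a,[.498,-.348,.055]))
```

```text
[ 0.49700071 -0.34911684  0.16890086] 5.591409786177479
w pred [199.  76.] [355. 416.]
[200.  76. 356. 364.] 0.74
top row cols 202 354
s pred [130. 209.] [188. 267.]
[381. 102. 401. 146.] 0.93
[320. 101. 340. 144.] 0.77
[401. 132. 421. 175.] 0.73
[387. 150. 408. 194.] 0.56
[[203.0, 77.0], [199.0, 76.0], [351.0, 77.0], [355.0, 76.0], [223.0, 404.0], [221.0, 416.0], [331.0, 404.0], [334.0, 416.0]]
warmer scene (array([ 0.49755081, -0.34937239,  0.05783877]), np.float64(0.5520069054812258), np.int64(633))
```

```bash
python3 -m creep '[[55,0.055,0.05,-0.3,0,0,0],[55,0,0,-0.6,0,0,0],[55,0,0,-0.7,0,0,0],[55,0,0,-0.7,0,0,0],[55,0,0,-0.6,0,0,0],[55,0,0,-0.5,0,0,0],[55,0,0,-0.3,0,0,0],[55,0,0,0,0,0,0]]' 40
python3 -m creep '[[55,0,0,0,0,0,0],[55,0,0,0,0,0,0]]'
python3 -c "
from h import *
s=r.get_state();print(s['tcp_pos'],s['eef_rot'])"
```

```text
time_s: 30.05
tcp_pos: [0.4978, -0.3475, 0.075]
eef_rot: [179.9, -0.2, -174.5]
contact_force: [-0.6, 0.5, -2.6]
gripper_width: 0.0634
gripper_force: 40.0
time_s: 30.22
tcp_pos: [0.4995, -0.3484, 0.0779]
eef_rot: [-180.0, 0.0, -174.5]
contact_force: [0.5, 0.3, -2.8]
gripper_width: 0.0634
gripper_force: 40.0
[ 0.49949    -0.34835149  0.07786396] [-1.79971999e+02  1.84181492e-02 -1.74459919e+02]
```

```bash
python3 -m creep '[[55,0,0,0,0,0,0],[55,0,0,0,0,0,0],[55,0,0,0,0,0,0]]' | sed -n 2,3p
python3 -m creep '[[55,-0.02,0.01,-0.2,0,0,0],[55,0,0,-0.1,0,0,0],[55,0,0,0,0,0,0],[55,0,0,0,0,0,0],[55,0,0,0,0,0,0]]'
```

```text
tcp_pos: [0.4992, -0.3483, 0.0778]
eef_rot: [-180.0, 0.0, -174.5]
time_s: 30.88
tcp_pos: [0.4983, -0.3479, 0.0695]
eef_rot: [180.0, -0.1, -174.5]
contact_force: [-0.5, 0.4, -2.4]
gripper_width: 0.0635
gripper_force: 40.0
```

Position matches; lower gently in between the wire ends, watching forces.

```bash
python3 -m creep '[[55,0,0,-0.12,0,0,0],[55,0,0,-0.12,0,0,0],[55,0,0,0,0,0,0]]'|sed -n 2,4p
python3 -m creep '[[55,0,0,-0.1,0,0,0],[55,0,0,-0.1,0,0,0],[55,0,0,0,0,0,0]]'|sed -n 2,4p
python3 -m creep '[[55,0,0,-0.03,0,0,0],[55,0,0,0,0,0,0]]'|sed -n 2,4p
```

```text
tcp_pos: [0.4979, -0.3477, 0.0628]
eef_rot: [180.0, -0.1, -174.5]
contact_force: [-1.3, -0.0, -2.4]
tcp_pos: [0.498, -0.3478, 0.0579]
eef_rot: [180.0, -0.1, -174.5]
contact_force: [0.1, 0.3, -2.2]
tcp_pos: [0.4984, -0.3479, 0.0577]
eef_rot: [180.0, -0.0, -174.5]
contact_force: [0.1, -0.7, -1.5]
```

```bash
python3 -m creep '[[55,0,0,-0.04,0,0,0],[55,0,0,0,0,0,0],[55,0,0,0,0,0,0]]'|sed -n 2,4p
python3 -m creep '[[55,0,0,-0.03,0,0,0],[55,0,0,0,0,0,0]]'|sed -n 2,4p
python3 -m creep '[[55,0,0,-0.03,0,0,0],[55,0,0,0,0,0,0]]'|sed -n 2,4p
```

```text
tcp_pos: [0.4983, -0.3479, 0.0568]
eef_rot: [180.0, -0.0, -174.5]
contact_force: [0.2, 0.1, -1.7]
tcp_pos: [0.4983, -0.3479, 0.056]
eef_rot: [180.0, -0.0, -174.5]
contact_force: [-0.4, -0.3, -1.9]
tcp_pos: [0.4984, -0.348, 0.0555]
eef_rot: [180.0, -0.0, -174.5]
contact_force: [-0.7, -0.3, -0.6]
```

```bash
python3 -m creep '[[55,0,0,-0.02,0,0,0],[55,0,0,0,0,0,0]]'|sed -n 2,4p
python3 -m creep '[[55,0,0,-0.02,0,0,0],[55,0,0,0,0,0,0]]'|sed -n 2,4p
```

```text
tcp_pos: [0.4984, -0.348, 0.0555]
eef_rot: [-180.0, -0.0, -174.5]
contact_force: [-1.5, 0.8, 4.3]
tcp_pos: [0.4984, -0.348, 0.0554]
eef_rot: [-180.0, -0.0, -174.5]
contact_force: [-3.0, 3.1, 9.4]
```

```bash
python3 -m creep '[[60,0,0,0.025,0,0,0],[63,0,0,0,0,0,0],[65,0,0,0,0,0,0],[67,0,0,0,0,0,0],[70,0,0,0,0,0,0],[74,0,0,0,0,0,0],[78,0,0,0,0,0,0],[80,0,0,0,0,0,0]]' 10
python3 -m creep '[[80,0,0,0.1,0,0,0],[80,0,0,0.3,0,0,0],[80,0,0,0.6,0,0,0],[80,0,0,0.9,0,0,0],[80,0,0,0.9,0,0,0],[80,0,0,0.9,0,0,0],[80,0,0.5,0.9,0,0,0],[80,0,1,0.5,0,0,0]]'
python3 -m creep '[[80,0,0.9,0,0,0,0],[80,0,0.8,0,0,0,0],[80,0,0.6,0,0,0,0],[80,0,0,0,0,0,0],[80,0,0,0,0,0,0],[80,0,0,0,0,0,0]]'
python3 - <<'E'
from wm import *
w=capture("wrist");a=capture("scene");b=capture("top")
B=box(180,64,54.5,62.5)
for nm,p in(("w",w),("s",a),("t",b)):
    for d in outline_of(p,"slate"):
        c=np.array(d["bbox"]).reshape(2,2).mean(0);g=ray(p,c,.06)
        if np.hypot(*(g[:2]-[.498,-.348]))<.06:
            print(nm,d["conf"],np.round(d["bbox"]),fit("",[(p,d["region"])],[.498,-.348,.055],B));break
    for n in("wine_glass","pillar_candle","dip_bowl","rack","carving_board"):
        if nm=="s":print(n,[np.round(d["bbox"]).tolist() for d in search_frame(p,n)[:1]])
# sight of the upturned tips: brass beyond the slate outline in wrist view
t=brass(w);G2=[]
R=Ro.from_euler('z',5.5,degrees=True)
for X in [(s*97,y,66) for s in(-1,1) for y in(-18,18)]+[(x,s*39,66) for x in(-55,55) for s in(-1,1)]:
    u,v=proj(w,R.apply(np.array(X)/1000)+[.4984,-.3478,0])[0]
    k=t[max(0,int(v)-3):int(v)+4,max(0,int(u)-3):int(u)+4];G2.append((X,round(u),round(v),int(k.sum())))
print(G2)
E
```

```text
time_s: 33.13
tcp_pos: [0.4983, -0.3479, 0.0548]
eef_rot: [180.0, -0.0, -174.5]
contact_force: [-0.2, 1.8, -0.1]
gripper_width: 0.0786
gripper_force: 0.0
time_s: 33.8
tcp_pos: [0.4993, -0.3121, 0.1858]
eef_rot: [-179.9, 0.1, -174.6]
contact_force: [0.7, 0.4, 0.8]
gripper_width: 0.0798
gripper_force: 0.0
time_s: 34.3
tcp_pos: [0.4986, -0.2532, 0.183]
eef_rot: [-180.0, -0.0, -174.5]
contact_force: [0.4, 0.5, 0.3]
gripper_width: 0.08
gripper_force: 0.0
w 0.57 [112.  72. 210. 285.] (array([ 0.49899782, -0.34734074,  5.57435736]), np.float64(0.9736621476662407))
s 0.81 [139. 234. 193. 283.] (array([ 0.49947145, -0.35075244,  6.13325594]), np.float64(0.9371744349322825))
wine_glass [[317.0, 222.0, 351.0, 277.0]]
pillar_candle [[234.0, 273.0, 261.0, 315.0]]
dip_bowl [[356.0, 203.0, 383.0, 232.0]]
rack [[330.0, 144.0, 388.0, 186.0]]
carving_board [[229.0, 166.0, 314.0, 244.0]]
t 0.68 [418. 243. 447. 273.] (array([ 0.49473107, -0.34897661, 11.33889674]), np.float64(0.4144316730523627))
[((-97, -18, 66), 125, 63, 30), ((-97, 18, 66), 174, 63, 42), ((97, -18, 66), 153, 294, 0), ((97, 18, 66), 193, 294, 0), ((-55, -39, 66), 105, 122, 38), ((-55, 39, 66), 206, 122, 46), ((55, -39, 66), 124, 252, 33), ((55, 39, 66), 214, 252, 32)]
```

```bash
python3 -c "
from plant import *
print(close_job())"
```

```text
the job is handed in; nothing more can be done
None
```

The slate went from the rack to flat on the carving board, was taken again by its long sides, and now lies on the warmer's wires inside the upturned ends; I handed the job in at about 34 s. Camera fits put it level and within 1 mm of the warmer's centre, with six of the eight wire ends seen clear outside it, the other two being hidden by the gripper. The rack, board, glass, candle and bowl still show where they stood, and I did not re-measure the other two slates at the end.

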